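# Seat the tube block on the block warmer and swing the keeper over it

## Robot

A 6-joint arm with a two-finger parallel gripper is mounted at the origin on the work surface. World frame = base frame: x ahead of the robot, y to its left, z up, the work surface at z = 0. Lengths are in m, angles in rad, forces in N, time in s.
With the tool pointing down it reaches from about 0.35 to 0.85 m from the base axis. Payload 8.1 kg.
Tool frame: the origin (TCP) lies midway between the tips of the shut fingers; the grasp point (between the pads) lies 19 mm behind it (bot.hold_point_z is the distance from the TCP to the grasp point, in m); z points along the fingers, y is the direction in which the jaws open and shut (so a half turn about z gives the same grasp; the last joint's range is limited). The gripper opens to 85 mm and grips with 20 to 120 N. Pads are 22 mm wide; open, the fingers measure 114 mm over their backs; the gripper's body (76 mm by 85 mm) begins 54 mm behind the grasp point. The pads swing forward as they close: fully open they stand 13 mm farther back than shut.
Start: joints at [-1.358, 0.13, 1.488, -0, 1.523, -0.085], TCP at [0.176, -0.574, 0.201] pointing down, gripper open.
Joint ranges: [-2.96, 2.96], [-0.89, 2.26], [0.02, 2.5], [-1.34, 4.48], [0, 2.73], [-2.66, 2.66]. Speed limits (rad/s): [2.39, 2.39, 2.79, 3.14, 3.14, 3.14].

## Interface

Orientations are given as a unit quaternion [x, y, z, w].
In Python, from bench import bot gives the robot as it stands. The module is installed in compiled form; this text tells all that it offers.
- The arm moves only by the tool drive_tool, never from a script. Its argument "moves" is a list of rows, each an object with "linear": the shift along the tool's x, y, z in m, a list of three; "angular": the turn, a rotation vector about the tool's x, y, z in rad, a list of three; "gripper": the closure, from -1 (fully open) to 1 (shut). A call has 1 to 10 rows; each row is the pose to reach, as a shift and turn from the pose commanded when the call began, along the tool's axes at that moment; what a row does not reach only later rows make up. A row lasts 1/10 s, in which the tool goes at most 50 mm and 8.59 degrees, less where a joint would pass 70% of its speed; a pose out of reach is approached as far as the arm can. A call with a gripper value outside its range is refused whole. The fingers move at their own pace and stop on an object; "squeeze" is the grip in N (left out, the last holds). Time passes only in rows, so rows that repeat a pose let the fingers close. It gives the time, the measured TCP pose, the force and the opening at its end, in the units of the state.
- bot.sense(): the state, without advancing time (a new reading comes with each control period).
- bot.grab_frame(name): name is "scene" or "side" or "wrist"; returns the picture (420x560x3 uint8, red, green, blue); there is no depth.
- bot.camera_model(name): a dict with "camera_matrix" (3x3 intrinsics, pixels), "k1" (the pictures are not rectified: a ray, as slopes to the right and down, at radius r is drawn at 1 + k1 r^2 times it, then the intrinsics apply), "cam_to_world" (4x4, takes a point from camera to world coordinates). Camera axes: x right, y down, z forward; pixel columns grow to the right and rows downward; lengths in m; the calibration is good to about 2 mm. A picture is of the moment at which its call begins: read the wrist's pose just before it. camera_model takes no time and is no camera call; for the wrist camera it gives the pose at the moment of the call.
- bot.close_job(): hands the job in, once; it reports no verdict.
The state is a dict: "clock": time; "q": joint angles; "qvel": joint speeds; "tau": joint torques, N m; "ee_pos": TCP position; "eef_rot": TCP orientation; "contact_force": force on the tool from outside, world axes, zero at the start; "ft_torque": the same for the moment, N m; "gripper_width": opening from 0.0 (shut) to 1.0 (fully open).
Only numpy, scipy, OpenCV 4.12 (cv2) and the standard library are available. Lean on these libraries where they do the work, as an engineer would, in place of code of your own. Each camera call takes 0.05 s, during which the arm holds its last target. There are 200 camera calls.

## Task

The aluminium tube block has been left standing on its pegs on the deck of the block warmer. Slide it along the deck, against the back rail and up to the end stop, until its pegs drop into their sockets and it sits fully home and flat, without lifting it off the deck or tipping it over. Then swing the keeper arm over the block as far as it goes, and leave the things around the warmer where they are.

Things in the scene. Friction and masses are not known exactly. Their poses are not given: they have to be found in the camera images.
- warmer: Block warmer: low white box fixed to the bench, 160 (x) by 300 (y) mm, flat grey deck 45 mm above the bench. Origin: centre of underside; z up, y the long axis (the block slides to +y), +x the back, far side; -x and -y sides of the deck are open. Three sockets in the deck: round, 24 mm wide, at (-8, 70) and (48, 70) mm; slot 48 (x) by 14 (y) mm at (20, 6) mm; 18 mm deep.
- corner (a point): Deck point where the back rail meets the end stop, at (63, 91, 45) mm in the warmer's frame, same axes. The rail's face lies at x = 63 mm and runs along y from -149 to 91 mm; the stop's face lies at y = 91 mm and runs along x from -68 to 63 mm. Both are white, 14 mm high, 12 mm thick.
- seat (a point): Point of the deck where the block's origin lies when home: (20, 40, 45) mm in the warmer's frame, same axes. The home block has about 1 mm of room to rail and stop, its pegs 2 mm all round in the sockets; so a block pushed flush against both rail and stop drops in.
- block: Aluminium block with dark wells on top: 84 (x) by 100 (y) by 45 mm high, about 0.6 kg. Origin: centre of its flat underside; z up, +y end goes to the stop. Pegs 10 mm long below: two round, 20 mm wide, at (-28, 30) and (28, 30) mm; a bar 44 (x) by 10 (y) mm at (0, -34) mm. Starts standing on them, underside 10 mm over the deck, near the -y end, 10 to 35 mm off the rail, askew. Push it low.
- keeper (a joint): Keeper arm: steel bar 18 mm wide, 12 mm thick, turning level about the pivot. Starts at 0 to 0.4 rad, clear of the block; grows anticlockwise from above to its stop at 1.92 rad, over the seated block. It points from the pivot along (-cos(q-0.35), -sin(q-0.35)) in warmer x, y. Underside 49 mm above the deck: clears a home block by 4 mm, is blocked by an unseated one. Stiff (1 N), stays put.
- keeper_knob (a point): Centre of the top of the black upright knob near the end of the keeper arm: 18 mm wide, 30 mm tall (from 61 to 91 mm above the deck), 80 mm from the pivot axis. Push it or pinch it from above.
- pivot (a point): Where the keeper's upright axis meets the deck level, (+20, +128, +45) mm in the warmer's frame.
- bottle: Bystander: upright clear bottle with a white cap, 68 mm wide, 150 mm tall, beyond the warmer's back side towards its +y end. Origin: centre of its underside.
- tip_box: Bystander: grey and white closed pipette tip box, 85 by 120 mm, 63 mm tall, beyond the warmer's back side towards its -y end. Origin: centre of its underside.
- objective: Bystander: steel microscope objective standing on its wide end, 44 mm wide, 52 mm tall, beyond the warmer's -y end. Origin: centre of its underside.
Things that resemble listed ones, but are neither listed nor needed, are in the scene too. Leave any orange look-alike of the block alone.

How it is judged:
On the way, in this order (a step that is already met when the one before it is completed fails the run):
1. the block is home in its sockets, the keeper arm not yet over it (z of block in the frame of seat below 0.003 m and horizontal distance between block and seat below 0.004 m and angle between the y axis of block and the y axis of warmer, either way round below 0.06 rad and angle between block's own z axis and vertical below 0.05 rad and value of joint keeper below 1.2 rad), for 0.3 s.
2. the keeper arm is over the seated block (z of block in the frame of seat below 0.003 m and horizontal distance between block and seat below 0.004 m and angle between the y axis of block and the y axis of warmer, either way round below 0.06 rad and angle between block's own z axis and vertical below 0.05 rad and value of joint keeper above 1.72 rad), for 0.2 s.
At the end, for the whole second after the job is handed in: The block is home: its origin within 3 mm of the deck in height and 4 mm sideways of the seat, square to the warmer within 0.06 rad and level within 0.05 rad, at rest; the keeper arm is over it, its joint beyond 1.72 rad (within 0.2 rad of its stop), and still (all of step 2 and linear speed of block below 0.02 m/s and not (velocity of joint keeper above 0.1 rad/s or velocity of joint keeper below -0.1 rad/s)); the robot touches nothing.
It fails at once if the block is lifted off the deck (its underside more than 30 mm above the deck) (z of block in the frame of seat above 0.03 m).
It fails at once if the block is tipped (more than 0.35 rad) (angle between block's own z axis and vertical above 0.35 rad).
It fails at once if a bystander is moved by more than 25 mm or tipped over (distance of any of bottle, tip_box, objective from where it was at the start of the episode above 0.025 m or angle between any of bottle, tip_box, objective's own z axis and vertical above 0.5 rad).
It also fails if it takes over 58 s, if anything falls off the work surface, if the arm or the gripper's body presses on something with over 40 N, if the wrist force passes 120 N, or if a joint passes its speed limit or range.

## Working session

There is one attempt and no reset: what is moved stays moved. The work goes in short steps, Python scripts to look and compute and a tool call to move; the robot and the scene stay as the last step left them, time stands still between calls to the robot, and variables do not carry over. Pictures are saved under pics/ and viewed, about 8 in all and at most 12, crops included, and the job is handed in when it is done.

Besides the shell and the picture viewer there is one more tool, called after "Emit:" by a JSON object that holds its "method" and its "body". drive_tool: Moves the arm, as the interface text tells. Its arguments: {"type":"object","properties":{"moves":{"type":"array","items":{"type":"object","properties":{"linear":{"type":"array","items":{"type":"number"}},"angular":{"type":"array","items":{"type":"number"}},"gripper":{"type":"number"}}}},"squeeze":{"type":"number"}},"required":["moves"]}

```bash
mkdir -p pics; cat > h.py <<'E'
import numpy as np, cv2
from bench import bot
def cam(n):
    c=bot.camera_model(n); return np.array(c["camera_matrix"]),c["k1"],np.array(c["cam_to_world"])
def proj(m,P):
    K,k1,T=m; P=np.atleast_2d(P); p=(P-T[:3,3])@T[:3,:3]; s=p[:,:2]/p[:,2:]
    r2=(s**2).sum(1,keepdims=True); s=s*(1+k1*r2); return s@K[:2,:2].T+K[:2,2]
def ray(m,uv):
    K,k1,T=m; d=(np.asarray(uv,float)-K[:2,2])/[K[0,0],K[1,1]]; s=d.copy()
    for _ in range(20): s=d/(1+k1*(s@s))
    v=T[:3,:3]@np.r_[s,1]; return T[:3,3],v/np.linalg.norm(v)
def onz(m,uv,z):
    o,v=ray(m,uv); return o+v*(z-o[2])/v[2]
def tri(ms,uvs):
    A=0;b=0
    for m,uv in zip(ms,uvs):
        o,v=ray(m,uv); M=np.eye(3)-np.outer(v,v); A=A+M; b=b+M@o
    return np.linalg.solve(A,b)
E
python3 - <<'E'
from h import *
s=bot.sense(); print(s)
for n in("scene","side"):
    im=bot.grab_frame(n); cv2.imwrite(f"pics/{n}0.png",cv2.resize(im[:,:,::-1],(800,600),interpolation=cv2.INTER_CUBIC)); np.save(f"pics/{n}0.npy",im)
    print(n,cam(n))
E
```

```text
{'clock': 0.0, 'q': array([-1.35838521e+00,  1.31169996e-01,  1.48926993e+00, -7.25164515e-06,
        1.52299818e+00, -8.53706186e-02]), 'qvel': array([ 9.33848922e-04, -4.84256000e-05, -8.80176510e-04, -5.88631696e-04,
       -7.19271136e-04,  8.52660868e-05]), 'tau': array([ 1.78580365e-03, -5.69396138e+01, -5.00544190e+01, -2.67007053e-04,
        1.49047875e-02, -2.49053608e-05]), 'ee_pos': array([ 0.17594834, -0.57299264,  0.19964434]), 'eef_rot': array([ 9.88935769e-01,  1.48341476e-01, -6.21866382e-05, -9.20635875e-04]), 'contact_force': array([0.24296353, 0.07037827, 0.68564068]), 'ft_torque': array([ 0.02614781, -0.00138873,  0.00564464]), 'gripper_width': 0.9997561792832375}
scene (array([[493.10766188,   0.        , 280.70822597],
       [  0.        , 493.10766188, 207.25982719],
       [  0.        ,   0.        ,   1.        ]]), -0.15865248216410524, array([[ 0.14424282,  0.7636516 , -0.62930934,  1.20888802],
       [ 0.98938065, -0.09980181,  0.10566702, -0.18895756],
       [ 0.01788657, -0.6378682 , -0.76993781,  0.86842445],
       [ 0.        ,  0.        ,  0.        ,  1.        ]]))
side (array([[397.85563419,   0.        , 277.88254064],
       [  0.        , 397.85563419, 210.39124646],
       [  0.        ,   0.        ,   1.        ]]), -0.08973841146906229, array([[-0.9856503 , -0.10177713,  0.1346659 ,  0.46117675],
       [-0.16778384,  0.50330226, -0.84766468,  0.75746678],
       [ 0.01849523, -0.85809571, -0.51315658,  0.62822311],
       [ 0.        ,  0.        ,  0.        ,  1.        ]]))
```

View pics/scene0.png

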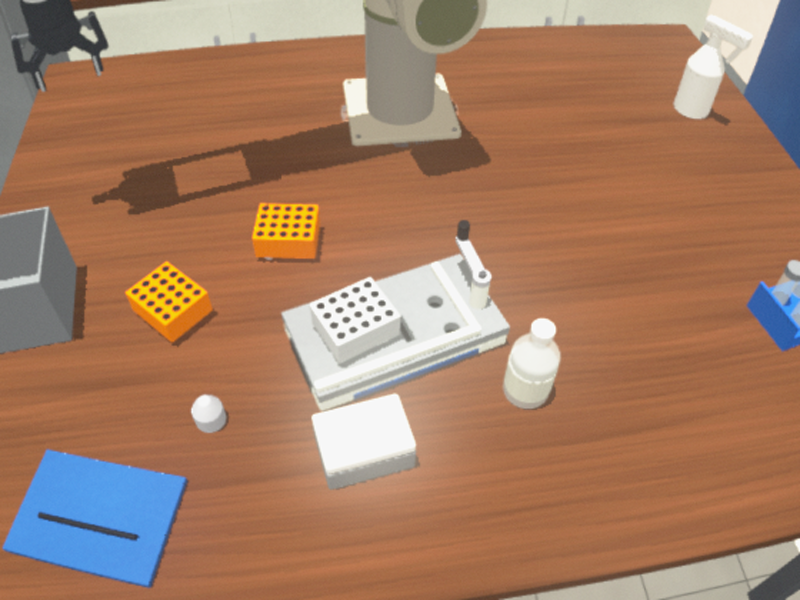

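View pics/side0.png

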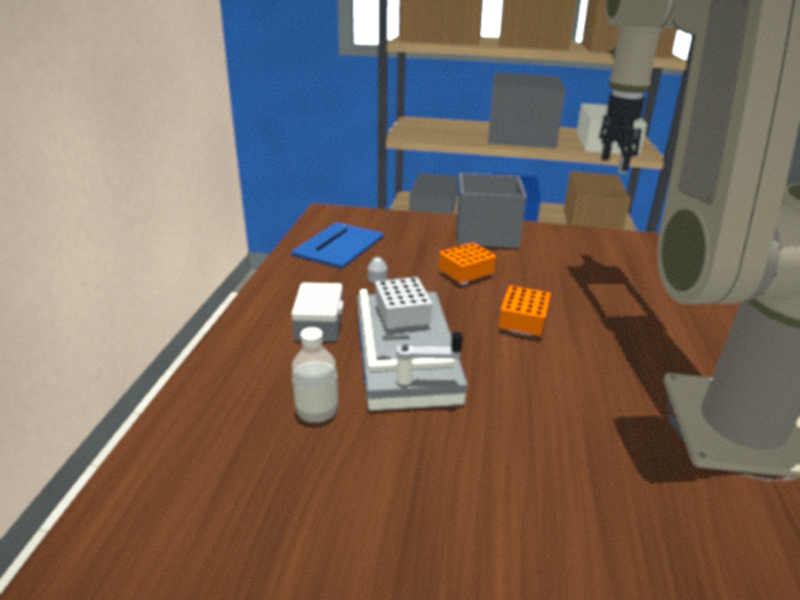

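The grey-white block with dark wells on the warmer (scene ~(357,318), side ~(405,303)) is the target. The two orange blocks at (285,230) and (170,300) are look-alikes. The knob is at scene (463,230), the bottle at (530,370), the tip box at (365,440) and the objective at (208,413). I'll confirm with enlarged crops.

```bash
python3 - <<'E'
from h import *
a=np.load("pics/scene0.npy")[145:290,180:380]; cv2.imwrite("pics/sc_crop.png",cv2.resize(a[:,:,::-1],None,fx=4,fy=4,interpolation=cv2.INTER_CUBIC))
b=np.load("pics/side0.npy")[185:295,235:345]; cv2.imwrite("pics/si_crop.png",cv2.resize(b[:,:,::-1],None,fx=5,fy=5,interpolation=cv2.INTER_CUBIC))
E
```

```text
(no output)
```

View pics/sc_crop.png

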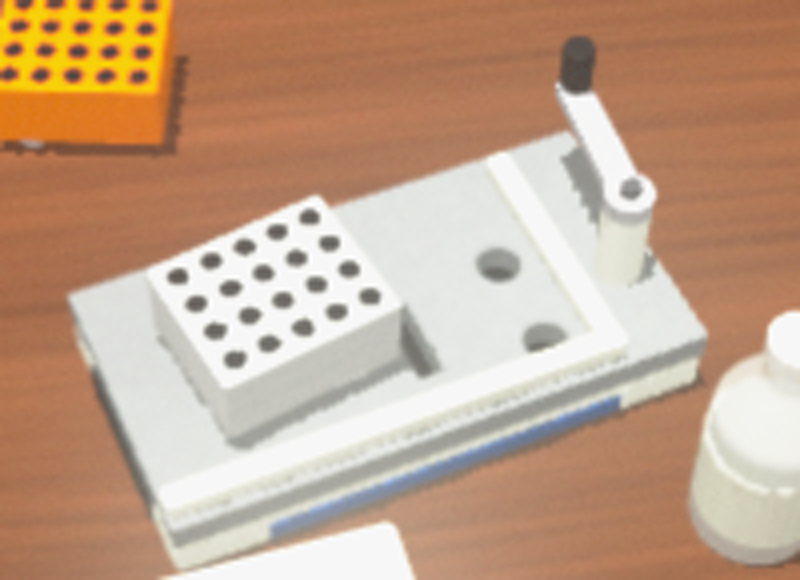

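View pics/si_crop.png

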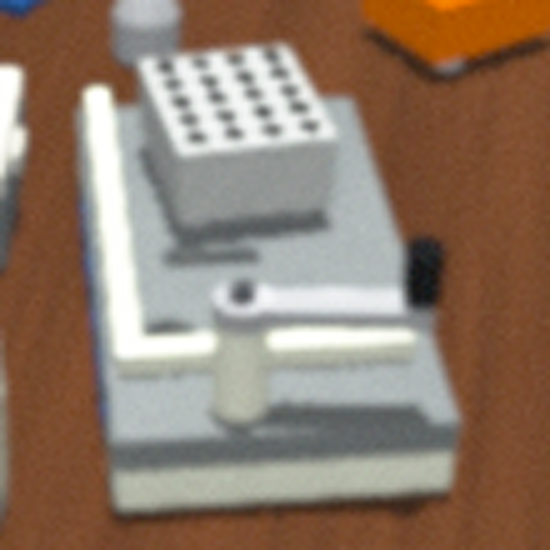

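```bash
cat > fit.py <<'E'
from h import *
from scipy.optimize import least_squares
ms,mi=cam("scene"),cam("side")
S=lambda x,y:(180+(x+.5)/4-.5,145+(y+.5)/4-.5); I=lambda x,y:(235+(x+.5)/5-.5,185+(y+.5)/5-.5)
W=[(ms,S(70,295),(-80,-150,45)),(ms,S(707,333),(80,150,45)),(ms,S(568,132),(-80,150,45)),(ms,S(498,264),(-8,70,45)),
(ms,S(631,187),(20,128,106)),(ms,S(597,325),(63,91,59)),(mi,I(460,425),(-80,150,45)),(mi,I(105,440),(80,150,45)),
(mi,I(115,512),(80,150,0)),(mi,I(455,492),(-80,150,0)),(mi,I(243,293),(20,128,106)),(mi,I(212,255),(20,6,45))]
B=[(ms,S(318,197),(-42,50,45)),(ms,S(400,305),(42,50,45)),(ms,S(150,272),(-42,-50,45)),(ms,S(227,388),(42,-50,45)),
(mi,I(182,152),(42,50,45)),(mi,I(335,137),(-42,50,45)),(mi,I(140,58),(42,-50,45)),(mi,I(290,43),(-42,-50,45))]
def R(a): c,s=np.cos(a),np.sin(a); return np.array([[c,-s,0],[s,c,0],[0,0,1]])
def res(p,D): return np.concatenate([(proj(m,R(p[3])@(np.array(q)/1e3)+p[:3])[0]-uv) for m,uv,q in D])
w=least_squares(res,[.55,-.1,0,.2],args=(W,),loss='soft_l1'); b=least_squares(res,[.5,-.1,.05,.2],args=(B,),loss='soft_l1')
print("warmer",w.x,np.round(res(w.x,W).reshape(-1,2),1).tolist()); print("block",b.x,np.round(res(b.x,B).reshape(-1,2),1).tolist())
toW=lambda P:R(w.x[3]).T@(np.array(P)-w.x[:3])*1e3
print("block in warmer",toW(b.x[:3]),b.x[3]-w.x[3])
k=tri([ms,mi],[S(578,42),I(425,243)]); print("knob",k,toW(k))
kw=toW(k)-[20,128,0]; print("r",np.hypot(*kw[:2]),"q",np.arctan2(-kw[1],-kw[0])+.35)
np.save("warmer.npy",w.x)
for n,m,uv in(("bottle",ms,(530/800*560,385*.7)),("tip",ms,(365*.7,470*.7)),("obj",ms,(209*.7,425*.7)),("orange1",ms,(285*.7,240*.7)),("orange2",ms,(170*.7,315*.7))): print(n,onz(m,uv,.02))
E
python3 fit.py
```

```text
warmer [ 0.57822246 -0.09152833  0.00094866  0.28127081] [[-0.4, -0.3], [0.4, 0.1], [0.2, -0.6], [0.3, -0.5], [-0.3, 0.9], [0.1, 1.1], [0.1, -1.2], [1.8, -0.1], [-0.0, 0.5], [-0.5, 0.2], [0.0, 0.4], [-0.2, -0.3]]
block [ 0.59562723 -0.15149696  0.05420405  0.40328796] [[0.2, -0.5], [0.8, -0.0], [-1.0, -0.2], [-0.5, 0.1], [-0.6, 0.2], [0.5, -0.2], [-0.1, 0.4], [-0.6, 0.5]]
block in warmer [  0.07492404 -62.44323393  53.25538374] 0.12201715483154346
knob [0.48262566 0.02372173 0.13746778] [-59.84944686 137.25657407 136.51911352]
r 80.38419202229308 q 0.23458980981590655
bottle [0.70299083 0.08683497 0.02      ]
tip [ 0.80175772 -0.16189235  0.02      ]
obj [ 0.7085479  -0.36692393  0.02      ]
orange1 [ 0.36930231 -0.24791492  0.02      ]
orange2 [ 0.50671161 -0.43214161  0.02      ]
```

```bash
cat > go.py <<'E'
import sys
from h import *
from scipy.spatial.transform import Rotation as Ro
w=np.load("warmer.npy"); Rw=Ro.from_euler('z',w[3]).as_matrix()
s=bot.sense(); R0=Ro.from_quat(s["eef_rot"]).as_matrix(); p=np.array(s["ee_pos"])
print("t",s["clock"],"q",np.round(s["q"],2),"F",np.round(Rw.T@np.array(s["contact_force"]),1),"grip",round(s["gripper_width"],2))
pw=Rw.T@(p-[w[0],w[1],0])*1e3; tx=Rw.T@R0[:,0]; print("tcp in warmer xy, world z",np.round(pw,1),"tool x yaw in warmer",round(np.arctan2(tx[1],tx[0]),4))
for a in sys.argv[1:]:
    x,y,z,yaw=map(float,a.split(",")); P=Rw@np.array([x,y,z])/1e3+[w[0],w[1],0]
    Rt=(Ro.from_euler('z',w[3]+yaw)*Ro.from_euler('x',np.pi)).as_matrix()
    print(a,"lin",np.round(R0.T@(P-p),4),"ang",np.round(Ro.from_matrix(R0.T@Rt).as_rotvec(),3),"world",np.round(P,3))
E
python3 go.py=- 2>/dev/null; python3 go.py " -95,-62,200,0" " -95,-62,54,0"
```

```text
t 0.1 q [-1.36  0.13  1.49 -0.    1.52 -0.09] F [ 0.1 -0.6 -1.1] grip 1.0
tcp in warmer xy, world z [-520.1 -350.9  199.8] tool x yaw in warmer 0.0165
 -95,-62,200,0 lin [ 4.298e-01 -2.819e-01  3.000e-04] ang [-0.002 -0.     0.017] world [ 0.504 -0.177  0.2  ]
 -95,-62,54,0 lin [ 0.4298 -0.2816  0.1463] ang [-0.002 -0.     0.017] world [ 0.504 -0.177  0.054]
```

Emit:
{"method": "drive_tool", "body": {"moves": [{"linear": [0.04, -0.026, 0], "angular": [0, 0, 0], "gripper": 0}, {"linear": [0.08, -0.052, 0], "angular": [0, 0, 0], "gripper": 0}, {"linear": [0.12, -0.078, 0], "angular": [0, 0, 0], "gripper": 0}, {"linear": [0.16, -0.104, 0], "angular": [0, 0, 0.017], "gripper": 0}, {"linear": [0.2, -0.13, 0], "angular": [0, 0, 0.017], "gripper": 0}, {"linear": [0.24, -0.156, 0], "angular": [0, 0, 0.017], "gripper": 0}, {"linear": [0.28, -0.182, 0], "angular": [0, 0, 0.017], "gripper": 0}, {"linear": [0.32, -0.208, 0], "angular": [0, 0, 0.017], "gripper": 0}, {"linear": [0.36, -0.234, 0], "angular": [0, 0, 0.017], "gripper": 0}, {"linear": [0.4, -0.26, 0], "angular": [0, 0, 0.017], "gripper": 0}]}}

```text
clock: 1.1
ee_pos: [0.4829, -0.2058, 0.2004]
eef_rot: [0.99, 0.14, -0.0, -0.0]
contact_force: [0.1, -1.2, -0.2]
gripper_width: 0.503
```

```bash
python3 go.py " -95,-62,150,0" " -95,-62,54,0"
```

```text
t 1.1 q [-0.5  -0.07  1.7  -0.    1.52  0.79] F [-0.3 -1.2 -0.2] grip 0.5
tcp in warmer xy, world z [-123.3  -83.3  200.4] tool x yaw in warmer -0.0005
 -95,-62,150,0 lin [ 0.0283 -0.0213  0.0504] ang [-0.  0. -0.] world [ 0.504 -0.177  0.15 ]
 -95,-62,54,0 lin [ 0.0283 -0.0213  0.1464] ang [-0.  0. -0.] world [ 0.504 -0.177  0.054]
```

Emit:
{"method": "drive_tool", "body": {"moves": [{"linear": [0.028, -0.021, 0.04], "angular": [0, 0, 0], "gripper": 0}, {"linear": [0.028, -0.021, 0.08], "angular": [0, 0, 0], "gripper": 0}, {"linear": [0.028, -0.021, 0.12], "angular": [0, 0, 0], "gripper": 0}, {"linear": [0.028, -0.021, 0.146], "angular": [0, 0, 0], "gripper": 0}, {"linear": [0.028, -0.021, 0.146], "angular": [0, 0, 0], "gripper": 0}, {"linear": [0.028, -0.021, 0.146], "angular": [0, 0, 0], "gripper": 0}]}}

```text
clock: 1.7
ee_pos: [0.5029, -0.1796, 0.0548]
eef_rot: [0.99, 0.14, -0.001, -0.0]
contact_force: [0.5, 0.4, 0.9]
gripper_width: 0.503
```

```bash
python3 go.py " -60,-60,54,0" " -40,-60,54,0"; python3 - <<'E'
from h import *
cv2.imwrite("pics/w1.png",bot.grab_frame("wrist")[:,:,::-1])
E
```

```text
t 1.7 q [-0.44  0.08  1.82  0.    1.25  0.85] F [0.6 0.2 0.9] grip 0.5
tcp in warmer xy, world z [-96.8 -63.7  54.8] tool x yaw in warmer -0.0005
 -60,-60,54,0 lin [ 0.0368 -0.0037  0.0008] ang [-0.001  0.001 -0.001] world [ 0.537 -0.166  0.054]
 -40,-60,54,0 lin [ 0.0568 -0.0037  0.0008] ang [-0.001  0.001 -0.001] world [ 0.556 -0.16   0.054]
```

View pics/w1.png

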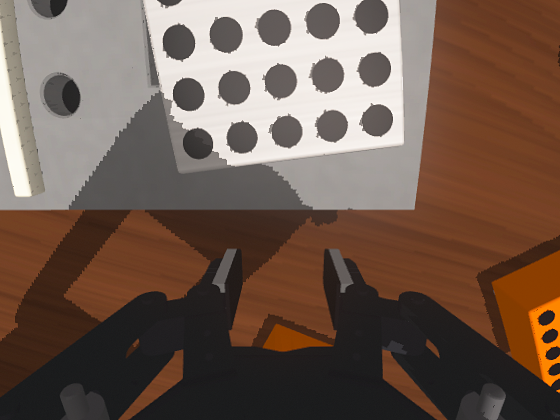

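Emit:
{"method": "drive_tool", "body": {"moves": [{"linear": [0.015, -0.003, 0], "angular": [0, 0, 0], "gripper": 0}, {"linear": [0.03, -0.003, 0], "angular": [0, 0, 0], "gripper": 0}, {"linear": [0.034, -0.003, 0], "angular": [0, 0, 0], "gripper": 0}, {"linear": [0.038, -0.003, 0], "angular": [0, 0, 0], "gripper": 0}, {"linear": [0.042, -0.003, 0], "angular": [0, 0, 0], "gripper": 0}, {"linear": [0.046, -0.003, 0], "angular": [0, 0, 0], "gripper": 0}, {"linear": [0.05, -0.003, 0], "angular": [0, 0, 0], "gripper": 0}, {"linear": [0.054, -0.003, 0], "angular": [0, 0, 0], "gripper": 0}, {"linear": [0.057, -0.003, 0], "angular": [0, 0, 0], "gripper": 0}, {"linear": [0.058, -0.003, 0], "angular": [0, 0, 0], "gripper": 0}]}}

```text
clock: 2.75
ee_pos: [0.5583, -0.1606, 0.0545]
eef_rot: [0.99, 0.14, -0.0, -0.0]
contact_force: [-4.9, -0.4, 2.7]
gripper_width: 0.501
```

```bash
python3 go.py
```

```text
t 2.75 q [-0.37  0.2   1.69  0.    1.26  0.92] F [-4.8  0.9  2.7] grip 0.5
tcp in warmer xy, world z [-38.3 -60.8  54.5] tool x yaw in warmer -0.0004
```

Emit:
{"method": "drive_tool", "body": {"moves": [{"linear": [0.002, 0, 0], "angular": [0, 0, 0], "gripper": 0}, {"linear": [0.004, 0, 0], "angular": [0, 0, 0], "gripper": 0}, {"linear": [0.005, 0, 0], "angular": [0, 0, 0], "gripper": 0}]}}

```text
clock: 3.05
ee_pos: [0.5631, -0.1595, 0.0546]
eef_rot: [0.99, 0.14, 0.0, 0.0]
contact_force: [-2.9, -1.4, 1.2]
gripper_width: 0.499
```

Emit:
{"method": "drive_tool", "body": {"moves": [{"linear": [0.001, 0, 0], "angular": [0, 0, 0], "gripper": 0}, {"linear": [0.002, 0, 0], "angular": [0, 0, 0], "gripper": 0}]}}

```text
clock: 3.25
ee_pos: [0.5649, -0.159, 0.0546]
eef_rot: [0.99, 0.14, -0.0, 0.0]
contact_force: [-3.0, -0.8, 0.0]
gripper_width: 0.5
```

```bash
python3 go.py
```

```text
t 3.25 q [-0.36  0.21  1.67 -0.    1.26  0.93] F [-3.1  0.1  0. ] grip 0.5
tcp in warmer xy, world z [-31.5 -61.1  54.6] tool x yaw in warmer -0.0007
```

Emit:
{"method": "drive_tool", "body": {"moves": [{"linear": [0.001, 0, 0], "angular": [0, 0, 0], "gripper": 0}, {"linear": [0.002, 0, 0], "angular": [0, 0, 0], "gripper": 0}]}}

```text
clock: 3.45
ee_pos: [0.5655, -0.1588, 0.0545]
eef_rot: [0.99, 0.14, -0.001, 0.0]
contact_force: [-14.0, -4.9, 6.6]
gripper_width: 0.503
```

Emit:
{"method": "drive_tool", "body": {"moves": [{"linear": [0.001, 0, 0], "angular": [0, 0, 0], "gripper": 0}, {"linear": [0.002, 0, 0], "angular": [0, 0, 0], "gripper": 0}]}}

```text
clock: 3.65
ee_pos: [0.5655, -0.1588, 0.0545]
eef_rot: [0.99, 0.14, -0.003, 0.0]
contact_force: [-24.4, -6.1, 14.2]
gripper_width: 0.504
```

```bash
python3 go.py; python3 - <<'E'
from h import *
cv2.imwrite("pics/w2.png",bot.grab_frame("wrist")[:,:,::-1])
E
```

```text
t 3.65 q [-0.36  0.22  1.66 -0.    1.26  0.93] F [-25.1   0.9  14.2] grip 0.5
tcp in warmer xy, world z [-30.9 -61.1  54.5] tool x yaw in warmer -0.0008
```

View pics/w2.png

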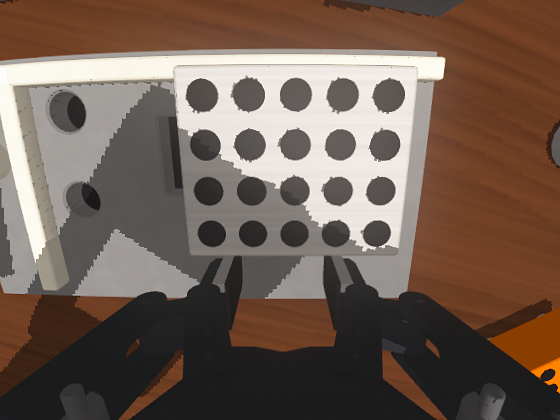

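Emit:
{"method": "drive_tool", "body": {"moves": [{"linear": [-0.015, 0, 0], "angular": [0, 0, 0], "gripper": 0}, {"linear": [-0.03, 0, -0.02], "angular": [0, 0, 0], "gripper": 0}, {"linear": [-0.03, 0, -0.06], "angular": [0, 0, -0.14], "gripper": 0.3}, {"linear": [-0.03, 0.02, -0.1], "angular": [0, 0, -0.28], "gripper": 0.3}, {"linear": [-0.01, 0.05, -0.1], "angular": [0, 0, -0.42], "gripper": 0.3}, {"linear": [0.01, 0.07, -0.1], "angular": [0, 0, -0.56], "gripper": 0.3}, {"linear": [0.03, 0.084, -0.1], "angular": [0, 0, -0.7], "gripper": 0.3}, {"linear": [0.047, 0.084, -0.1], "angular": [0, 0, -0.84], "gripper": 0.3}, {"linear": [0.047, 0.084, -0.1], "angular": [0, 0, -0.98], "gripper": 0.3}, {"linear": [0.047, 0.084, -0.1], "angular": [0, 0, -1.12], "gripper": 0.3}]}}

```text
clock: 4.7
ee_pos: [0.6385, -0.2251, 0.1546]
eef_rot: [0.763, 0.647, 0.001, 0.0]
contact_force: [-0.9, 0.1, 0.3]
gripper_width: 0.351
```

```bash
python3 go.py 16,-145,154,1.5708 16,-145,56,1.5708
```

```text
t 4.7 q [-0.42  0.36  1.31  0.    1.47 -0.25] F [-0.8  0.4  0.3] grip 0.35
tcp in warmer xy, world z [  20.8 -145.1  154.6] tool x yaw in warmer 1.1259
16,-145,154,1.5708 lin [-0.002  -0.0044  0.0006] ang [ 0.002 -0.    -0.445] world [ 0.634 -0.226  0.154]
16,-145,56,1.5708 lin [-0.002  -0.0045  0.0986] ang [ 0.002 -0.    -0.445] world [ 0.634 -0.226  0.056]
```

Emit:
{"method": "drive_tool", "body": {"moves": [{"linear": [-0.002, -0.004, 0], "angular": [0, 0, -0.14], "gripper": 0.3}, {"linear": [-0.002, -0.004, 0.01], "angular": [0, 0, -0.28], "gripper": 0.3}, {"linear": [-0.002, -0.004, 0.03], "angular": [0, 0, -0.41], "gripper": 0.3}, {"linear": [-0.002, -0.004, 0.06], "angular": [0, 0, -0.445], "gripper": 0.3}, {"linear": [-0.002, -0.004, 0.09], "angular": [0, 0, -0.445], "gripper": 0.3}, {"linear": [-0.002, -0.004, 0.099], "angular": [0, 0, -0.445], "gripper": 0.3}, {"linear": [-0.002, -0.004, 0.099], "angular": [0, 0, -0.445], "gripper": 0.3}, {"linear": [-0.002, -0.004, 0.099], "angular": [0, 0, -0.445], "gripper": 0.3}]}}

```text
clock: 5.5
ee_pos: [0.634, -0.227, 0.0573]
eef_rot: [0.604, 0.797, 0.0, 0.001]
contact_force: [0.6, 0.3, 0.1]
gripper_width: 0.349
```

```bash
python3 go.py 16,-22,56,1.5708
```

```text
t 5.5 q [-0.42  0.42  1.41  0.    1.31 -0.7 ] F [0.6 0.1 0.1] grip 0.35
tcp in warmer xy, world z [  16.  -145.7   57.3] tool x yaw in warmer 1.5645
16,-22,56,1.5708 lin [ 0.1237 -0.0008  0.0012] ang [ 0.002  0.001 -0.006] world [ 0.6   -0.108  0.056]
```

Emit:
{"method": "drive_tool", "body": {"moves": [{"linear": [0.015, 0, 0.001], "angular": [0, 0, -0.006], "gripper": 0.3}, {"linear": [0.02, 0, 0.001], "angular": [0, 0, -0.006], "gripper": 0.3}, {"linear": [0.025, 0, 0.001], "angular": [0, 0, -0.006], "gripper": 0.3}, {"linear": [0.032, 0, 0.001], "angular": [0, 0, -0.006], "gripper": 0.3}, {"linear": [0.04, 0, 0.001], "angular": [0, 0, -0.006], "gripper": 0.3}, {"linear": [0.048, 0, 0.001], "angular": [0, 0, -0.006], "gripper": 0.3}, {"linear": [0.056, 0, 0.001], "angular": [0, 0, -0.006], "gripper": 0.3}, {"linear": [0.064, 0, 0.001], "angular": [0, 0, -0.006], "gripper": 0.3}, {"linear": [0.072, 0, 0.001], "angular": [0, 0, -0.006], "gripper": 0.3}, {"linear": [0.08, 0, 0.001], "angular": [0, 0, -0.006], "gripper": 0.3}]}}

```text
clock: 6.5
ee_pos: [0.6125, -0.1506, 0.0568]
eef_rot: [0.601, 0.799, 0.0, 0.002]
contact_force: [1.6, -5.6, 4.9]
gripper_width: 0.354
```

```bash
python3 go.py 16,-22,56,1.5708;  python3 - <<'E'
from h import *
cv2.imwrite("pics/w3.png",bot.grab_frame("wrist")[:,:,::-1])
E
```

```text
t 6.5 q [-0.32  0.31  1.55 -0.    1.28 -0.6 ] F [-0.  -5.9  4.9] grip 0.35
tcp in warmer xy, world z [ 16.5 -66.2  56.8] tool x yaw in warmer 1.5703
16,-22,56,1.5708 lin [ 0.0442 -0.0005  0.0006] ang [ 0.003  0.003 -0.   ] world [ 0.6   -0.108  0.056]
```

View pics/w3.png

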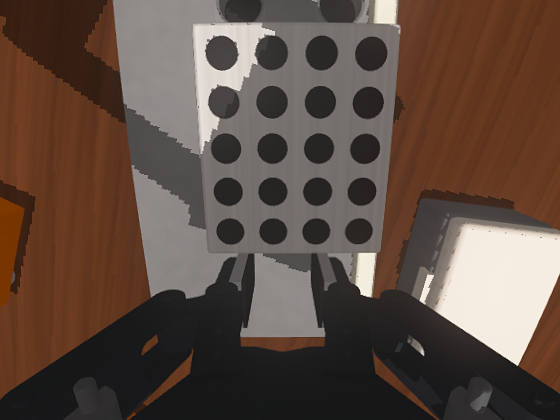

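Emit:
{"method": "drive_tool", "body": {"moves": [{"linear": [0.006, 0, 0], "angular": [0, 0, 0], "gripper": 0.3}, {"linear": [0.012, 0, 0], "angular": [0, 0, 0], "gripper": 0.3}, {"linear": [0.018, 0.001, 0], "angular": [0, 0, 0], "gripper": 0.3}, {"linear": [0.024, 0.001, 0], "angular": [0, 0, 0], "gripper": 0.3}, {"linear": [0.03, 0.002, 0], "angular": [0, 0, 0], "gripper": 0.3}, {"linear": [0.034, 0.002, 0], "angular": [0, 0, 0], "gripper": 0.3}, {"linear": [0.038, 0.002, 0], "angular": [0, 0, 0], "gripper": 0.3}]}}

```text
clock: 7.25
ee_pos: [0.6029, -0.1138, 0.0558]
eef_rot: [0.601, 0.799, -0.001, 0.001]
contact_force: [0.2, -7.5, 3.7]
gripper_width: 0.348
```

Emit:
{"method": "drive_tool", "body": {"moves": [{"linear": [0.002, 0, 0], "angular": [0, 0, 0], "gripper": 0.3}, {"linear": [0.004, 0, 0], "angular": [0, 0, 0], "gripper": 0.3}]}}

```text
clock: 7.45
ee_pos: [0.6018, -0.11, 0.0558]
eef_rot: [0.601, 0.799, -0.0, 0.001]
contact_force: [-0.4, -6.7, 3.3]
gripper_width: 0.353
```

```bash
python3 go.py 16,-20,56,1.5708
```

```text
t 7.45 q [-0.26  0.27  1.6  -0.    1.27 -0.54] F [-2.2 -6.3  3.3] grip 0.35
tcp in warmer xy, world z [ 17.5 -24.2  55.8] tool x yaw in warmer 1.5704
16,-20,56,1.5708 lin [ 0.0042 -0.0015 -0.0002] ang [ 0.001  0.002 -0.   ] world [ 0.599 -0.106  0.056]
```

Emit:
{"method": "drive_tool", "body": {"moves": [{"linear": [0.001, 0, 0], "angular": [0, 0, 0], "gripper": 0.3}, {"linear": [0.002, 0, 0], "angular": [0, 0, 0], "gripper": 0.3}, {"linear": [0.003, 0, 0], "angular": [0, 0, 0], "gripper": 0.3}]}}

```text
clock: 7.75
ee_pos: [0.6004, -0.1057, 0.0546]
eef_rot: [0.601, 0.799, -0.0, -0.0]
contact_force: [1.1, -2.7, 0.3]
gripper_width: 0.348
```

Emit:
{"method": "drive_tool", "body": {"moves": [{"linear": [0.001, 0, 0], "angular": [0, 0, 0], "gripper": 0.3}, {"linear": [0.002, 0, 0], "angular": [0, 0, 0], "gripper": 0.3}]}}

```text
clock: 7.95
ee_pos: [0.6004, -0.1048, 0.0548]
eef_rot: [0.601, 0.799, -0.0, 0.001]
contact_force: [2.3, -8.7, -0.5]
gripper_width: 0.346
```

```bash
python3 go.py 16,-20,56,1.5708
```

```text
t 7.95 q [-0.26  0.27  1.61 -0.    1.27 -0.54] F [-0.2 -9.  -0.5] grip 0.35
tcp in warmer xy, world z [ 17.6 -18.9  54.8] tool x yaw in warmer 1.5705
16,-20,56,1.5708 lin [-0.0011 -0.0016 -0.0012] ang [ 0.     0.002 -0.   ] world [ 0.599 -0.106  0.056]
```

Emit:
{"method": "drive_tool", "body": {"moves": [{"linear": [-0.01, 0, 0], "angular": [0, 0, 0], "gripper": 0.3}, {"linear": [-0.03, 0, 0], "angular": [0, 0, 0], "gripper": 0.3}, {"linear": [-0.05, 0, -0.03], "angular": [0, 0, 0], "gripper": 0.3}, {"linear": [-0.07, 0, -0.07], "angular": [0, 0, 0], "gripper": 0.3}, {"linear": [-0.09, 0, -0.11], "angular": [0, 0, 0], "gripper": 0.3}]}}

```text
clock: 8.45
ee_pos: [0.6245, -0.192, 0.1649]
eef_rot: [0.601, 0.799, -0.0, -0.001]
contact_force: [1.3, -0.2, -0.0]
gripper_width: 0.346
```

```bash
python3 go.py; python3 - <<'E'
from h import *
a=bot.grab_frame("scene"); np.save("pics/scene1.npy",a); a=a[145:290,180:380]
b=bot.grab_frame("side"); np.save("pics/side1.npy",b); b=b[185:295,235:345]
A=cv2.resize(a,None,fx=2.4,fy=2.4,interpolation=cv2.INTER_CUBIC);B=cv2.resize(b,(290,290),interpolation=cv2.INTER_CUBIC)
A=cv2.resize(a,(480,348),interpolation=cv2.INTER_CUBIC);B=cv2.resize(b,(320,320),interpolation=cv2.INTER_CUBIC)
o=np.zeros((348,800,3),np.uint8);o[:,:480]=A;o[:320,480:]=B;cv2.imwrite("pics/c1.png",o[:,:,::-1])
E
```

```text
t 8.45 q [-0.38  0.29  1.37  0.    1.48 -0.66] F [ 1.2 -0.6 -0. ] grip 0.35
tcp in warmer xy, world z [  16.6 -109.4  164.9] tool x yaw in warmer 1.5703
```

View pics/c1.png

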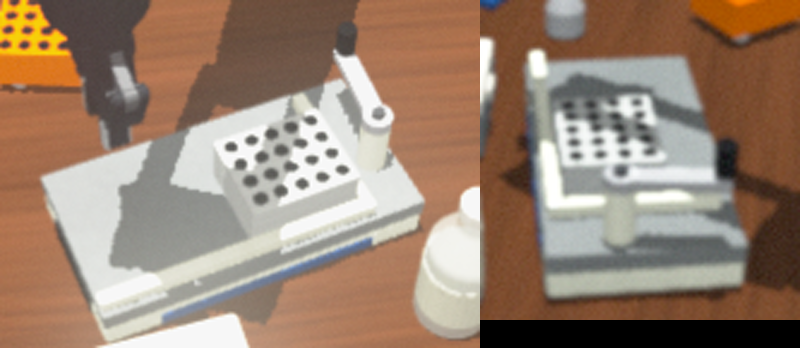

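```bash
python3 - <<'E'
from h import *
from scipy.spatial.transform import Rotation as Ro
w=np.load("warmer.npy");R=Ro.from_euler('z',w[3]).as_matrix()
outs=[]
for n,(u0,v0),s,cr in(("scene",(225,170),8,(60,50)),("side",(250,205),8,(40,40))):
    im=np.load(f"pics/{n}1.npy")[v0:v0+cr[1]+10,u0:u0+cr[0]]
    im=cv2.resize(im,None,fx=s,fy=s,interpolation=cv2.INTER_CUBIC)
    for z,c in((90,(255,0,0)),(100,(0,0,255))):
        P=(R@(np.array([[20+a*42,40+b*50,z] for a,b in((-1,-1),(1,-1),(1,1),(-1,1))])/1e3).T).T+[w[0],w[1],w[2]]
        p=(proj(cam(n),P)-[u0,v0]+.5)*s-.5
        cv2.polylines(im,[np.round(p).astype(int)],True,c,1)
    outs.append(im)
o=np.zeros((480,800,3),np.uint8)
for im,x in zip(outs,(0,480)): o[:im.shape[0],x:x+im.shape[1]]=im
cv2.imwrite("pics/c2.png",o[:,:,::-1])
E
```

```text
(no output)
```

View pics/c2.png

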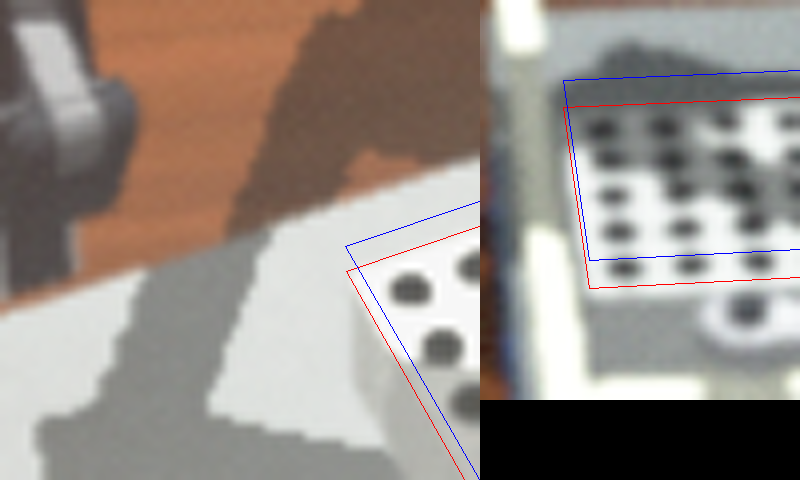

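The block matches the seated outline (red, top at 90 mm), not the raised one. Next is the keeper.

```bash
python3 go.py " -60,137,185,-.115"
```

```text
t 8.55 q [-0.38  0.29  1.36 -0.    1.48 -0.66] F [ 1.  -0.2  0.7] grip 0.36
tcp in warmer xy, world z [  20.  -114.1  172.8] tool x yaw in warmer 1.5679
 -60,137,185,-.115 lin [ 0.2508 -0.0806 -0.0149] ang [ 0.013 -0.002  1.683] world [0.483 0.023 0.185]
```

Emit:
{"method": "drive_tool", "body": {"moves": [{"linear": [0, 0, -0.03], "angular": [0, 0, 0.14], "gripper": 0}, {"linear": [0.02, -0.01, -0.03], "angular": [0, 0, 0.28], "gripper": 0}, {"linear": [0.05, -0.02, -0.03], "angular": [0, 0, 0.42], "gripper": 0}, {"linear": [0.08, -0.03, -0.03], "angular": [0, 0, 0.56], "gripper": 0}, {"linear": [0.11, -0.04, -0.03], "angular": [0, 0, 0.7], "gripper": 0}, {"linear": [0.14, -0.05, -0.03], "angular": [0, 0, 0.84], "gripper": 0}, {"linear": [0.17, -0.06, -0.03], "angular": [0, 0, 0.98], "gripper": 0}, {"linear": [0.2, -0.07, -0.03], "angular": [0, 0, 1.12], "gripper": 0}, {"linear": [0.23, -0.08, -0.03], "angular": [0, 0, 1.26], "gripper": 0}, {"linear": [0.25, -0.08, -0.03], "angular": [0, 0, 1.4], "gripper": 0}]}}

```text
clock: 9.55
ee_pos: [0.4777, 0.0284, 0.1944]
eef_rot: [0.975, 0.221, -0.0, -0.0]
contact_force: [0.8, -0.1, -0.3]
gripper_width: 0.501
```

```bash
python3 go.py " -60,137,185,-.115"
```

```text
t 9.55 q [-0.05 -0.2   1.82  0.    1.52  1.08] F [ 0.7 -0.4 -0.3] grip 0.5
tcp in warmer xy, world z [-63.3 143.1 194.4] tool x yaw in warmer 0.1649
 -60,137,185,-.115 lin [0.0023 0.0066 0.0094] ang [-0.001  0.001  0.28 ] world [0.483 0.023 0.185]
```

Emit:
{"method": "drive_tool", "body": {"moves": [{"linear": [0.002, 0.006, 0.01], "angular": [0, 0, 0.14], "gripper": 0}, {"linear": [0.002, 0.006, 0.02], "angular": [0, 0, 0.28], "gripper": 0}, {"linear": [0.002, 0.006, 0.03], "angular": [0, 0, 0.28], "gripper": 0}, {"linear": [0.002, 0.006, 0.03], "angular": [0, 0, 0.28], "gripper": 0}]}}

```text
clock: 9.95
ee_pos: [0.4822, 0.0227, 0.1627]
eef_rot: [0.996, 0.088, -0.002, -0.0]
contact_force: [-0.3, 0.8, -0.6]
gripper_width: 0.498
```

```bash
python3 go.py " -60,137,113,-.115";  python3 - <<'E'
from h import *
k=np.array([.48263,.02372,.1375]); m=cam("wrist"); im=bot.grab_frame("wrist")[:,:,::-1].copy()
print(proj(m,k)); cv2.imwrite("pics/w4.png",im)
E
```

```text
t 9.95 q [-0.06 -0.17  1.85  0.    1.46  1.34] F [-0.1  0.9 -0.6] grip 0.5
tcp in warmer xy, world z [-60.6 136.4 162.7] tool x yaw in warmer -0.1057
 -60,137,113,-.115 lin [ 0.0007 -0.0006  0.0497] ang [-0.001  0.003  0.009] world [0.483 0.023 0.113]
[[280.64330319 225.53342631]]
```

View pics/w4.png

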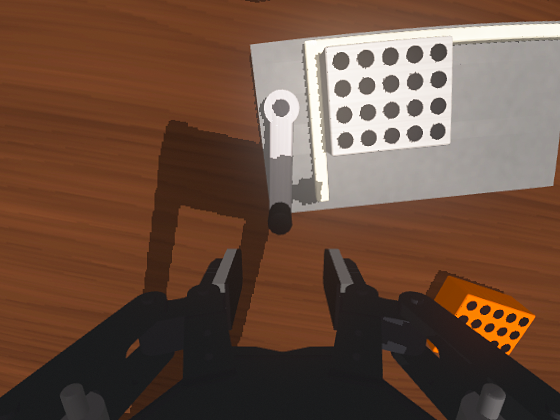

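Emit:
{"method": "drive_tool", "body": {"moves": [{"linear": [0.003, 0, 0.02], "angular": [0, 0, 0], "gripper": 0}, {"linear": [0.003, 0, 0.035], "angular": [0, 0, 0], "gripper": 0}, {"linear": [0.003, 0, 0.049], "angular": [0, 0, 0], "gripper": 0.2}, {"linear": [0.003, 0, 0.049], "angular": [0, 0, 0], "gripper": 0.4}, {"linear": [0.003, 0, 0.049], "angular": [0, 0, 0], "gripper": 0.4}, {"linear": [0.003, 0, 0.049], "angular": [0, 0, 0], "gripper": 0.4}]}}

```text
clock: 10.6
ee_pos: [0.4867, 0.0235, 0.1166]
eef_rot: [0.996, 0.086, 0.001, 0.0]
contact_force: [1.1, -0.1, 0.2]
gripper_width: 0.301
```

```bash
python3 - <<'E'
import numpy as np
p=lambda q:np.array([20,128])+78*np.array([-np.cos(q-.35),-np.sin(q-.35)])
import subprocess
qs=np.arange(.235,1.97,.12)
print(subprocess.run(["python3","go.py"]+[" %.2f,%.2f,113,%.3f"%(*p(q),q-.35) for q in list(qs)+[1.94]],capture_output=True,text=True).stdout)
E
```

```text
t 10.6 q [-0.06 -0.12  1.9   0.    1.37  1.34] F [ 1.  -0.4  0.2] grip 0.3
tcp in warmer xy, world z [-56.  135.9 116.6] tool x yaw in warmer -0.1092
 -57.48,136.95,113,-0.115 lin [-0.0016 -0.0009  0.0036] ang [ 0.    -0.001  0.006] world [0.485 0.024 0.113]
 -58.00,127.61,113,0.005 lin [-0.0011  0.0084  0.0036] ang [ 0.    -0.001 -0.114] world [0.487 0.015 0.113]
 -57.39,118.28,113,0.125 lin [0.0005 0.0176 0.0036] ang [ 0.    -0.001 -0.234] world [0.49  0.006 0.113]
 -55.67,109.08,113,0.245 lin [0.0032 0.0266 0.0036] ang [ 0.    -0.001 -0.354] world [ 0.494 -0.002  0.113]
 -52.86,100.16,113,0.365 lin [0.007  0.0352 0.0036] ang [ 0.001 -0.001 -0.474] world [ 0.5   -0.01   0.113]
 -49.00,91.64,113,0.485 lin [0.0118 0.0432 0.0036] ang [ 0.001 -0.001 -0.594] world [ 0.506 -0.017  0.113]
 -44.16,83.64,113,0.605 lin [0.0174 0.0506 0.0036] ang [ 0.001 -0.001 -0.714] world [ 0.513 -0.023  0.113]
 -38.38,76.28,113,0.725 lin [0.024  0.0573 0.0036] ang [ 0.001 -0.001 -0.834] world [ 0.52  -0.029  0.113]
 -31.77,69.66,113,0.845 lin [0.0313 0.0632 0.0036] ang [ 0.001 -0.001 -0.954] world [ 0.528 -0.033  0.113]
 -24.41,63.88,113,0.965 lin [0.0392 0.0681 0.0036] ang [ 1.000e-03 -1.000e-03 -1.074e+00] world [ 0.537 -0.037  0.113]
 -16.42,59.02,113,1.085 lin [0.0477 0.0721 0.0036] ang [ 1.000e-03 -1.000e-03 -1.194e+00] world [ 0.546 -0.039  0.113]
 -7.90,55.16,113,1.205 lin [0.0566 0.075  0.0036] ang [ 1.000e-03 -1.000e-03 -1.314e+00] world [ 0.555 -0.041  0.113]
 1.02,52.34,113,1.325 lin [0.0658 0.0768 0.0036] ang [ 1.000e-03 -1.000e-03 -1.434e+00] world [ 0.565 -0.041  0.113]
 10.21,50.62,113,1.445 lin [0.0751 0.0775 0.0037] ang [ 1.000e-03 -1.000e-03 -1.554e+00] world [ 0.574 -0.04   0.113]
 19.55,50.00,113,1.565 lin [0.0844 0.0771 0.0037] ang [ 1.000e-03 -1.000e-03 -1.674e+00] world [ 0.583 -0.038  0.113]
 21.50,50.01,113,1.590 lin [0.0864 0.0769 0.0037] ang [ 1.000e-03 -1.000e-03 -1.699e+00] world [ 0.585 -0.038  0.113]
```

Emit:
{"method": "drive_tool", "body": {"moves": [{"linear": [-0.001, 0.008, 0], "angular": [0, 0, -0.114], "gripper": 0.4}, {"linear": [0.0005, 0.0175, 0], "angular": [0, 0, -0.234], "gripper": 0.4}, {"linear": [0.003, 0.0265, 0], "angular": [0, 0, -0.354], "gripper": 0.4}, {"linear": [0.007, 0.035, 0], "angular": [0, 0, -0.474], "gripper": 0.4}, {"linear": [0.012, 0.043, 0], "angular": [0, 0, -0.594], "gripper": 0.4}, {"linear": [0.0175, 0.0505, 0], "angular": [0, 0, -0.714], "gripper": 0.4}, {"linear": [0.024, 0.057, 0], "angular": [0, 0, -0.834], "gripper": 0.4}, {"linear": [0.0315, 0.063, 0], "angular": [0, 0, -0.954], "gripper": 0.4}, {"linear": [0.039, 0.068, 0], "angular": [0, 0, -1.074], "gripper": 0.4}]}}

```text
clock: 11.5
ee_pos: [0.5373, -0.0372, 0.1169]
eef_rot: [0.811, 0.585, 0.001, 0.001]
contact_force: [0.2, 0.4, -1.2]
gripper_width: 0.305
```

```bash
python3 go.py " -16.42,59,113,1.085" " -7.9,55.2,113,1.205" "1,52.3,113,1.325" "10.2,50.6,113,1.445" "19.5,50,113,1.565" "23,50,113,1.565"
```

```text
t 11.5 q [-0.16  0.02  1.76 -0.    1.36  0.16] F [ 0.3  0.4 -1.2] grip 0.3
tcp in warmer xy, world z [-24.2  63.5 116.9] tool x yaw in warmer 0.9696
 -16.42,59,113,1.085 lin [0.0007 0.009  0.0039] ang [ 0.002 -0.    -0.115] world [ 0.546 -0.039  0.113]
 -7.9,55.2,113,1.205 lin [0.0024 0.0182 0.0039] ang [ 0.002 -0.    -0.235] world [ 0.555 -0.041  0.113]
1,52.3,113,1.325 lin [0.005  0.0272 0.0039] ang [ 0.002  0.    -0.355] world [ 0.565 -0.041  0.113]
10.2,50.6,113,1.445 lin [0.0088 0.0357 0.0039] ang [ 0.002  0.    -0.475] world [ 0.574 -0.04   0.113]
19.5,50,113,1.565 lin [0.0136 0.0437 0.0039] ang [ 0.002  0.    -0.595] world [ 0.583 -0.038  0.113]
23,50,113,1.565 lin [0.0156 0.0466 0.0039] ang [ 0.002  0.    -0.595] world [ 0.586 -0.037  0.113]
```

Emit:
{"method": "drive_tool", "body": {"moves": [{"linear": [0.0005, 0.009, 0], "angular": [0, 0, -0.115], "gripper": 0.4}, {"linear": [0.0025, 0.018, 0], "angular": [0, 0, -0.235], "gripper": 0.4}, {"linear": [0.005, 0.027, 0], "angular": [0, 0, -0.355], "gripper": 0.4}, {"linear": [0.009, 0.0355, 0], "angular": [0, 0, -0.475], "gripper": 0.4}, {"linear": [0.0135, 0.0435, 0], "angular": [0, 0, -0.595], "gripper": 0.4}, {"linear": [0.0145, 0.0455, 0], "angular": [0, 0, -0.595], "gripper": 0.4}, {"linear": [0.0145, 0.0455, 0], "angular": [0, 0, -0.595], "gripper": 0.4}]}}

```text
clock: 12.2
ee_pos: [0.5845, -0.0376, 0.1163]
eef_rot: [0.607, 0.795, 0.0, 0.0]
contact_force: [0.5, 0.1, -0.5]
gripper_width: 0.301
```

```bash
python3 go.py
```

```text
t 12.2 q [-0.15  0.15  1.63 -0.    1.37 -0.42] F [ 0.5 -0.1 -0.5] grip 0.3
tcp in warmer xy, world z [ 21.   50.1 116.3] tool x yaw in warmer 1.5563
```

Emit:
{"method": "drive_tool", "body": {"moves": [{"linear": [0, 0.002, 0], "angular": [0, 0, 0], "gripper": 0.4}, {"linear": [0, 0.004, 0], "angular": [0, 0, 0], "gripper": 0.4}]}}

```text
clock: 12.4
ee_pos: [0.5877, -0.0366, 0.1159]
eef_rot: [0.606, 0.795, 0.0, 0.0]
contact_force: [-0.1, 0.2, 0.6]
gripper_width: 0.297
```

Emit:
{"method": "drive_tool", "body": {"moves": [{"linear": [0, 0.001, 0], "angular": [0, 0, 0], "gripper": 0.4}, {"linear": [0, 0.002, 0], "angular": [0, 0, 0], "gripper": 0.4}]}}

```text
clock: 12.6
ee_pos: [0.5898, -0.036, 0.1157]
eef_rot: [0.606, 0.796, 0.0, 0.0]
contact_force: [-1.3, -0.2, 0.4]
gripper_width: 0.299
```

```bash
python3 go.py
```

```text
t 12.6 q [-0.15  0.16  1.61  0.    1.37 -0.42] F [-1.3  0.2  0.4] grip 0.3
tcp in warmer xy, world z [ 26.5  50.2 115.7] tool x yaw in warmer 1.559
```

Emit:
{"method": "drive_tool", "body": {"moves": [{"linear": [0, 0.001, 0], "angular": [0, 0, 0], "gripper": 0.4}, {"linear": [0, 0.002, 0], "angular": [0, 0, 0], "gripper": 0.4}]}}

```text
clock: 12.8
ee_pos: [0.5917, -0.0355, 0.1157]
eef_rot: [0.606, 0.796, -0.0, 0.0]
contact_force: [0.1, -0.6, 0.6]
gripper_width: 0.3
```

```bash
python3 go.py; python3 - <<'E'
from h import *
im=bot.grab_frame("wrist"); cv2.imwrite("pics/w5.png",im[:,:,::-1])
E
```

```text
t 12.8 q [-0.15  0.17  1.61 -0.    1.37 -0.42] F [-0.1 -0.6  0.6] grip 0.3
tcp in warmer xy, world z [ 28.5  50.1 115.7] tool x yaw in warmer 1.5594
```

View pics/w5.png

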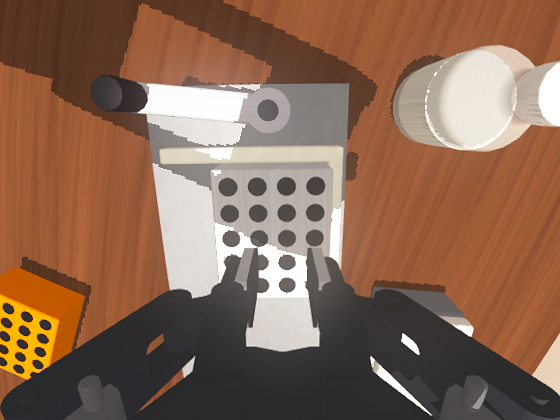

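The keeper knob (105,92) is still near its starting place, so the fingers missed it. I'll measure where it is.

```bash
python3 - <<'E'
from h import *
from scipy.spatial.transform import Rotation as Ro
w=np.load("warmer.npy");R=Ro.from_euler('z',w[3]).as_matrix(); m=cam("wrist")
f=lambda P:np.round((R.T@(P-[w[0],w[1],0]))*1e3,1)
print("knob top",f(onz(m,(102,92),.1375)),"hub",f(onz(m,(268,109),.107)))
for q in((-8,70,45),):pass
T=m[2];print("cam",f(T[:3,3]))
print("well/top block corners pred", proj(m,(R@(np.array([[-22,90,90],[62,90,90],[-22,-10,90],[20,128,106],[-80,150,45]]).T/1e3)).T+w[:3]))
s=bot.sense();t=np.array(s["ee_pos"]);print("tcp px",proj(m,t),proj(m,t+[0,0,.005]))
E
```

```text
knob top [-59.5 138.2 137.5] hub [ 20.7 129.2 107. ]
cam [ 29.1 121.9 289. ]
well/top block corners pred [[207.17453962 171.95969845]
 [332.08852553 170.37378794]
 [218.37831801 300.84281906]
 [266.81794334 111.13365636]
 [142.04181017  87.63828314]]
tcp px [[283.14716877 240.44139353]] [[283.16446482 243.58196657]]
```

Everything agrees except the fingertip height: when partly open, the tips sit well behind the TCP, so they passed over the knob. I'll go back and cage it about 16 mm lower.

Emit:
{"method": "drive_tool", "body": {"moves": [{"linear": [0, -0.003, -0.02], "angular": [0, 0, 0], "gripper": 0.2}, {"linear": [0, -0.008, -0.06], "angular": [0, 0, 0.14], "gripper": 0}, {"linear": [0.01, -0.02, -0.06], "angular": [0, 0, 0.28], "gripper": 0}, {"linear": [0.02, -0.03, -0.06], "angular": [0, 0, 0.42], "gripper": 0}, {"linear": [0.03, -0.04, -0.06], "angular": [0, 0, 0.56], "gripper": 0}, {"linear": [0.04, -0.05, -0.06], "angular": [0, 0, 0.7], "gripper": 0}, {"linear": [0.05, -0.06, -0.06], "angular": [0, 0, 0.84], "gripper": 0}, {"linear": [0.06, -0.07, -0.06], "angular": [0, 0, 0.98], "gripper": 0}, {"linear": [0.075, -0.08, -0.06], "angular": [0, 0, 1.12], "gripper": 0}, {"linear": [0.087, -0.087, -0.06], "angular": [0, 0, 1.26], "gripper": 0}]}}

```text
clock: 13.85
ee_pos: [0.484, 0.0256, 0.1758]
eef_rot: [0.959, 0.283, 0.0, -0.0]
contact_force: [-0.5, -0.1, -0.4]
gripper_width: 0.503
```

Emit:
{"method": "drive_tool", "body": {"moves": [{"linear": [0, 0, 0], "angular": [0, 0, 0.14], "gripper": 0}, {"linear": [0, 0, 0], "angular": [0, 0, 0.28], "gripper": 0}, {"linear": [0, 0, 0], "angular": [0, 0, 0.41], "gripper": 0}, {"linear": [0, 0, 0], "angular": [0, 0, 0.41], "gripper": 0}]}}

```text
clock: 14.25
ee_pos: [0.4846, 0.0252, 0.1758]
eef_rot: [0.996, 0.084, 0.0, 0.0]
contact_force: [0.3, -1.3, 0.5]
gripper_width: 0.501
```

```bash
python3 go.py " -58,137.5,99,-.115"
```

```text
t 14.25 q [-0.05 -0.17  1.83 -0.    1.48  1.35] F [-0.1 -1.3  0.5] grip 0.5
tcp in warmer xy, world z [-57.5 138.1 175.8] tool x yaw in warmer -0.1126
 -58,137.5,99,-.115 lin [-0.0005  0.0007  0.0768] ang [ 0.    -0.     0.002] world [0.484 0.024 0.099]
```

Emit:
{"method": "drive_tool", "body": {"moves": [{"linear": [0, 0.001, 0.03], "angular": [0, 0, 0], "gripper": 0}, {"linear": [0, 0.001, 0.05], "angular": [0, 0, 0], "gripper": 0}, {"linear": [0, 0.001, 0.065], "angular": [0, 0, 0], "gripper": 0}, {"linear": [0, 0.001, 0.077], "angular": [0, 0, 0], "gripper": 0}, {"linear": [0, 0.001, 0.077], "angular": [0, 0, 0], "gripper": 0.5}, {"linear": [0, 0.001, 0.077], "angular": [0, 0, 0], "gripper": 0.75}, {"linear": [0, 0.001, 0.077], "angular": [0, 0, 0], "gripper": 0.75}, {"linear": [0, 0.001, 0.077], "angular": [0, 0, 0], "gripper": 0.75}], "squeeze": 20}}

```text
clock: 15.05
ee_pos: [0.4848, 0.0242, 0.099]
eef_rot: [0.996, 0.085, 0.0, 0.0]
contact_force: [-1.2, -0.3, -3.5]
gripper_width: 0.188
```

```bash
python3 go.py
```

```text
t 15.05 q [-0.06 -0.11  1.92 -0.    1.33  1.34] F [-1.2  0.  -3.5] grip 0.19
tcp in warmer xy, world z [-57.6 137.1  99. ] tool x yaw in warmer -0.1102
```

Gripper stopped at 0.188 rather than 0.125, so it has the knob. I'll open slightly to a cage and sweep.

Emit:
{"method": "drive_tool", "body": {"moves": [{"linear": [-0.001, 0.008, 0], "angular": [0, 0, -0.114], "gripper": 0.5}, {"linear": [0.0005, 0.0175, 0], "angular": [0, 0, -0.234], "gripper": 0.5}, {"linear": [0.003, 0.0265, 0], "angular": [0, 0, -0.354], "gripper": 0.5}, {"linear": [0.007, 0.035, 0], "angular": [0, 0, -0.474], "gripper": 0.5}]}}

```text
clock: 15.45
ee_pos: [0.4984, -0.0094, 0.0997]
eef_rot: [0.948, 0.319, 0.001, 0.0]
contact_force: [-1.9, 0.6, 0.6]
gripper_width: 0.251
```

```bash
python3 go.py " -49.00,91.64,99,0.485" " -44.16,83.64,99,0.605" " -38.38,76.28,99,0.725" " -31.77,69.66,99,0.845" " -24.41,63.88,99,0.965" " -16.42,59,99,1.085" " -7.9,55.2,99,1.205" "1,52.3,99,1.325" "10.2,50.6,99,1.445" "19.5,50,99,1.565"; python3 - <<'E'
from h import *
a=bot.grab_frame("scene")[130:270,200:400]; cv2.imwrite("pics/c3.png",cv2.resize(a[:,:,::-1],None,fx=3,fy=3))
E
```

```text
t 15.45 q [-0.12 -0.08  1.89  0.    1.33  0.8 ] F [-1.6  1.1  0.6] grip 0.25
tcp in warmer xy, world z [-53.9 101.1  99.7] tool x yaw in warmer 0.3687
 -49.00,91.64,99,0.485 lin [0.0012 0.0106 0.0008] ang [ 0.001 -0.001 -0.116] world [ 0.506 -0.017  0.099]
 -44.16,83.64,99,0.605 lin [0.0028 0.0198 0.0008] ang [ 0.001 -0.001 -0.236] world [ 0.513 -0.023  0.099]
 -38.38,76.28,99,0.725 lin [0.0055 0.0287 0.0008] ang [ 0.001 -0.001 -0.356] world [ 0.52  -0.029  0.099]
 -31.77,69.66,99,0.845 lin [0.0093 0.0373 0.0008] ang [ 0.001 -0.001 -0.476] world [ 0.528 -0.033  0.099]
 -24.41,63.88,99,0.965 lin [0.0141 0.0453 0.0008] ang [ 0.001 -0.001 -0.596] world [ 0.537 -0.037  0.099]
 -16.42,59,99,1.085 lin [0.0198 0.0528 0.0008] ang [ 0.001 -0.001 -0.716] world [ 0.546 -0.039  0.099]
 -7.9,55.2,99,1.205 lin [0.0264 0.0594 0.0008] ang [ 0.001 -0.001 -0.836] world [ 0.555 -0.041  0.099]
1,52.3,99,1.325 lin [0.0336 0.0653 0.0008] ang [ 0.001 -0.001 -0.956] world [ 0.565 -0.041  0.099]
10.2,50.6,99,1.445 lin [0.0416 0.0702 0.0009] ang [ 1.000e-03 -1.000e-03 -1.076e+00] world [ 0.574 -0.04   0.099]
19.5,50,99,1.565 lin [0.05   0.0741 0.0009] ang [ 2.000e-03 -1.000e-03 -1.196e+00] world [ 0.583 -0.038  0.099]
```

View pics/c3.png

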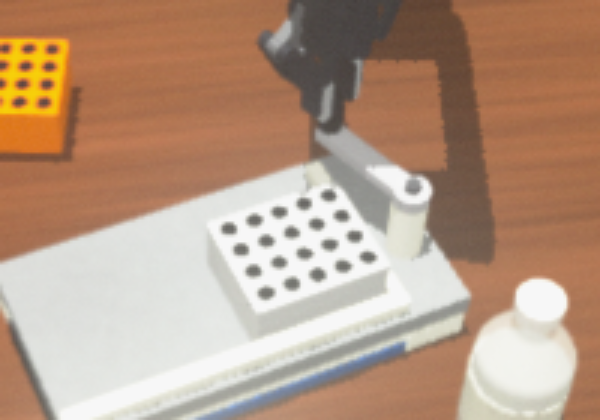

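The keeper is moving now, the fingers hold the knob near (330,110), and the block is still seated. That was my 12th picture, so the remaining checks are numeric.

Emit:
{"method": "drive_tool", "body": {"moves": [{"linear": [0.001, 0.0105, 0], "angular": [0, 0, -0.116], "gripper": 0.5}, {"linear": [0.003, 0.02, 0], "angular": [0, 0, -0.236], "gripper": 0.5}, {"linear": [0.0055, 0.0285, 0], "angular": [0, 0, -0.356], "gripper": 0.5}, {"linear": [0.0095, 0.037, 0], "angular": [0, 0, -0.476], "gripper": 0.5}, {"linear": [0.014, 0.045, 0], "angular": [0, 0, -0.596], "gripper": 0.5}, {"linear": [0.02, 0.053, 0], "angular": [0, 0, -0.716], "gripper": 0.5}, {"linear": [0.0265, 0.0595, 0], "angular": [0, 0, -0.836], "gripper": 0.5}, {"linear": [0.0335, 0.0655, 0], "angular": [0, 0, -0.956], "gripper": 0.5}, {"linear": [0.0415, 0.07, 0], "angular": [0, 0, -1.076], "gripper": 0.5}, {"linear": [0.048, 0.073, 0], "angular": [0, 0, -1.196], "gripper": 0.5}]}}

```text
clock: 16.5
ee_pos: [0.5809, -0.0388, 0.0996]
eef_rot: [0.605, 0.797, 0.0, 0.001]
contact_force: [-1.0, -0.5, -0.7]
gripper_width: 0.254
```

```bash
python3 go.py 20,50,99,1.57
```

```text
t 16.5 q [-0.15  0.15  1.65 -0.    1.34 -0.43] F [-1.1 -0.2 -0.7] grip 0.25
tcp in warmer xy, world z [17.2 49.9 99.6] tool x yaw in warmer 1.5617
20,50,99,1.57 lin [0.0001 0.0028 0.0006] ang [ 0.001  0.001 -0.008] world [ 0.584 -0.038  0.099]
```

Emit:
{"method": "drive_tool", "body": {"moves": [{"linear": [0, 0.002, 0], "angular": [0, 0, 0], "gripper": 0.5}, {"linear": [0, 0.004, 0], "angular": [0, 0, 0], "gripper": 0.5}]}}

```text
clock: 16.7
ee_pos: [0.5841, -0.0376, 0.0993]
eef_rot: [0.607, 0.794, 0.0, 0.0]
contact_force: [-0.1, -0.6, 0.8]
gripper_width: 0.248
```

Emit:
{"method": "drive_tool", "body": {"moves": [{"linear": [0, 0.001, 0], "angular": [0, 0, 0], "gripper": 0.5}, {"linear": [0, 0.002, 0], "angular": [0, 0, 0], "gripper": 0.5}]}}

```text
clock: 16.9
ee_pos: [0.5857, -0.037, 0.0989]
eef_rot: [0.606, 0.795, 0.0, 0.0]
contact_force: [-1.3, -0.4, 0.0]
gripper_width: 0.249
```

```bash
python3 go.py
```

```text
t 16.9 q [-0.15  0.16  1.64  0.    1.34 -0.42] F [-1.3 -0.1  0. ] grip 0.25
tcp in warmer xy, world z [22.3 50.3 98.9] tool x yaw in warmer 1.5574
```

Emit:
{"method": "drive_tool", "body": {"moves": [{"linear": [0, 0.001, 0], "angular": [0, 0, 0], "gripper": 0.5}, {"linear": [0, 0.002, 0], "angular": [0, 0, 0], "gripper": 0.5}]}}

```text
clock: 17.1
ee_pos: [0.5865, -0.0368, 0.0987]
eef_rot: [0.606, 0.796, -0.001, -0.001]
contact_force: [-8.9, -2.7, 5.7]
gripper_width: 0.252
```

Emit:
{"method": "drive_tool", "body": {"moves": [{"linear": [0, 0.001, 0], "angular": [0, 0, 0], "gripper": 0.5}, {"linear": [0, 0.001, 0], "angular": [0, 0, 0], "gripper": 0.5}]}}

```text
clock: 17.3
ee_pos: [0.5866, -0.0368, 0.0986]
eef_rot: [0.606, 0.796, -0.002, -0.001]
contact_force: [-10.4, -3.2, 7.6]
gripper_width: 0.25
```

```bash
python3 go.py
```

```text
t 17.3 q [-0.15  0.17  1.63 -0.    1.34 -0.42] F [-10.9  -0.2   7.6] grip 0.25
tcp in warmer xy, world z [23.3 50.3 98.6] tool x yaw in warmer 1.5586
```

Force has risen to 11 N, so the keeper is at its stop. I'll relieve the pressure, open and lift away.

Emit:
{"method": "drive_tool", "body": {"moves": [{"linear": [0, -0.002, 0], "angular": [0, 0, 0], "gripper": 0.4}, {"linear": [0, -0.002, 0], "angular": [0, 0, 0], "gripper": 0.1}, {"linear": [0, -0.002, 0], "angular": [0, 0, 0], "gripper": 0}, {"linear": [0, -0.002, -0.02], "angular": [0, 0, 0], "gripper": 0}, {"linear": [0, -0.002, -0.05], "angular": [0, 0, 0], "gripper": 0}, {"linear": [0, -0.002, -0.09], "angular": [0, 0, 0], "gripper": 0}, {"linear": [-0.04, -0.002, -0.11], "angular": [0, 0, 0], "gripper": 0}, {"linear": [-0.08, -0.002, -0.11], "angular": [0, 0, 0], "gripper": 0}, {"linear": [-0.08, -0.002, -0.11], "angular": [0, 0, 0], "gripper": 0}, {"linear": [-0.08, -0.002, -0.11], "angular": [0, 0, 0], "gripper": 0}]}}

```text
clock: 18.3
ee_pos: [0.608, -0.1145, 0.2084]
eef_rot: [0.606, 0.795, 0.0, -0.0]
contact_force: [-0.3, 1.0, -0.5]
gripper_width: 0.5
```

```bash
python3 go.py; python3 - <<'E'
from h import *
from scipy.spatial.transform import Rotation as Ro
w=np.load("warmer.npy");R=Ro.from_euler('z',w[3]).as_matrix(); m=cam("wrist")
im=bot.grab_frame("wrist"); cv2.imwrite("pics/w6.png",im[:,:,::-1])
P=R@np.array([20,48,137])/1e3+[w[0],w[1],0]; c=proj(m,P)[0]; print("pred knob",c)
g=(im.max(2)<40).astype(np.uint8); n,l,st,ce=cv2.connectedComponentsWithStats(g)
o=sorted([i for i in range(1,n) if st[i,4]>60],key=lambda i:np.hypot(*(ce[i]-c)))[:4]
for i in o:
    k=R.T@(onz(m,ce[i],.137)-[w[0],w[1],0])*1e3; d=k[:2]-[20,128]
    print("blob",ce[i],st[i],np.round(k,1),"r",np.hypot(*d),"q",np.arctan2(-d[1],-d[0])+.35)
for n0 in("scene","side"):
    a=np.load(f"pics/{n0}0.npy").astype(int);b=bot.grab_frame(n0).astype(int)
    for nm,(x,y) in(dict(bottle=(530,345),tip=(365,425),obj=(208,405)) if n0=="scene" else dict(bottle=(315,375),tip=(318,300),obj=(377,268))).items():
        x,y=int(x*.7),int(y*.7);A=a[y-15:y+15,x-15:x+15].astype(np.uint8);B=b[y-25:y+25,x-25:x+25].astype(np.uint8)
        v=cv2.minMaxLoc(cv2.matchTemplate(B,A,cv2.TM_CCOEFF_NORMED));print(n0,nm,"shift px",np.array(v[3])-10,round(v[1],2))
E
```

```text
t 18.3 q [-0.27  0.18  1.42  0.    1.54 -0.54] F [-0.   1.  -0.5] grip 0.5
tcp in warmer xy, world z [ 22.3 -30.3 208.4] tool x yaw in warmer 1.5577
pred knob [278.77583825 113.20375088]
scene bottle shift px [0 0] 1.0
scene tip shift px [0 0] 1.0
scene obj shift px [0 0] 1.0
side bottle shift px [0 0] 0.99
side tip shift px [0 0] 1.0
side obj shift px [0 0] 0.72
```

```bash
python3 - <<'E'
from h import *
from scipy.spatial.transform import Rotation as Ro
w=np.load("warmer.npy");R=Ro.from_euler('z',w[3]).as_matrix(); m=cam("wrist"); im=bot.grab_frame("wrist")
g=im.max(2); win=g[60:170:8,200:360:8]; print(win)
# block top-edge check in the scene view: bright-face response along predicted seated outline vs raised
ms=cam("scene");s=cv2.cvtColor(bot.grab_frame("scene"),cv2.COLOR_RGB2GRAY).astype(float)
s0=cv2.cvtColor(np.load("pics/scene1.npy"),cv2.COLOR_RGB2GRAY)
P=(R@(np.array([[20,40,90],[-22,-10,90],[62,-10,90]])/1e3).T).T+w[:3]; p=proj(ms,P)
for c in p[1:]:
    x,y=np.round(c).astype(int);A=s0[y-8:y+9,x-8:x+9];B=s[y-14:y+15,x-14:x+15].astype(np.uint8)
    v=cv2.minMaxLoc(cv2.matchTemplate(B,A,cv2.TM_CCOEFF_NORMED));print("corner shift since seated",np.array(v[3])-6,round(v[1],2))
E
```

```text
[[225 228 230 232 232 235 235 236 235 255 188 178 152 164 167 165 171 227
  156 158]
 [255 255 255 255 255 255 255 255 255 254 188 178 187 188 176 179 220 137
  153 158]
 [202 218 220 228 229 255 135 255 178 255 187 181 127 197  84 197 221 137
  150 161]
 [226 230 230 232 233 255 139 255 130 186 185 180  88 196  83 187 221 129
  101 114]
 [227 226 229 231 234 255 255 255 255 185 183 176 194 193 190 193 218 119
   99 101]
 [225 227 228 229 232 255 135 255 104 183 182 177  85 194  80 186 217 112
  101  99]
 [138 225 226 228 231 255 130 247 185  97  97 120 158 190  74 191 214 110
   99 155]
 [137 142 179 227 227 255 255 193 195  96  92  86 190 188 163 190 216 106
  154 153]
 [136 140 141 146 231 255  98 165  89  91  85  84  79 189  73 194 213 104
  153 151]
 [133 137 139 141 144 255 195 188 188 190 191 187 187 184 188 188 209 163
  156 149]
 [225 134 138 139 140 191  88 194 185  83 189  76  81 183  75 187 209 101
   98 149]
 [222 222 226 136 138 195  84 174 184  81 186  74 107 183  75 187 211 103
  139 146]
 [219 221 221 223 134 192 184 189 183 186 185 184 187 182 179 186 211 103
  136 154]
 [219 221 221 222 125 185  82  82 160  81 183  80  79 180  82 188 216 155
  156 165]]
corner shift since seated [-2  0] 0.73
corner shift since seated [0 0] 1.0
```

```bash
python3 -c "
from bench import bot
print(bot.close_job())"
```

```text
the job is handed in; nothing more can be done
None
```

The block is seated in its sockets, the keeper arm is swung over it to its stop, and the job is handed in. It took about 18.5 s of the 58 s; no verdict came back.

- **Block:** I pushed it square against the back rail with two fingers held low, then along the rail to the end stop, where the push force dipped as the pegs dropped in. Its top outline then matched the seated height of 90 mm, not the raised 100 mm.
- **Keeper:** The first sweep missed, because half-open fingertips sit farther back than I had assumed and passed over the knob. I went 17 mm lower, confirmed the grip by closing on the knob, and swept the arm until the force rose to about 11 N at the stop.

**Last checks, after the arm had withdrawn:**
- **Keeper position:** pixel values put the knob at about (280, 115) in the wrist camera, against (279, 113) predicted for 1.92 rad. My automatic dark-blob search for it found nothing, as its threshold was too dark.
- **Block:** one top corner had not shifted since it was seated. The other matched weakly (2 px, score 0.73), probably because of a moving shadow.
- **Bystanders:** the bottle, tip box and objective all showed 0 px shift in both fixed cameras. The side-camera match for the objective was weak (0.72), but the scene camera gave 1.0.
- **Contact:** the force reading was about 1 N, at noise level.

I used all 12 allowed picture views before the sweep ended, so these final checks are numeric only.

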